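# Load the tacking jigs with the cut steel

### The job

Load the three blue tacking jigs with the cut pieces laid out on the left end of the bench: the round bar into the V rests, the longer square tube lying into the short nest, the flat bar into the long nest, each seated fully home. Then, after the flat bar is down, stand the short square tube upright on the middle of it, squared up with the bar. Leave the cold chisel and the gusset plate where they lie.

Things in the scene. Friction and masses are not known exactly. Their poses are not given: they have to be found in the camera images.
- long_nest: Fixed jig for the flat bar: dark base plate 88 x 212 x 8 mm, blue locators, white centre marks (all in mm). Origin: centre of underside, y along its length. Steel pads at y +-60, 24 long, tops at z 20. Locators: inner faces x +-19 at the pads, y +-88 at the ends, upright to z 29, then bent out 10 mm as lead-ins to z 43. Sides open for fingers from y -47 to 47, down to z 8.
- short_nest: Fixed jig for the longer square tube: dark base plate 88 x 128 x 8 mm, blue locators, no white marks (all in mm). Origin: centre of underside, y along its length. Steel pads at y +-28, 14 long, tops at z 20. Locators: inner faces x +-19 at the pads, y +-43 at the ends, upright to z 34, then bent out 10 mm as lead-ins to z 48. Sides open for fingers from y -20 to 20, down to z 8.
- v_rest: Fixed jig for the round bar (all in mm): dark base plate 80 x 168 x 8, two blue 90-degree V cradles at y +-38, each 20 long, bottom of V at z 15, opening 48 mm at z 39. Origin: centre of underside, y along its length. End stops: inner faces y +-67, upright to z 34, bent out 10 mm to z 48. Seated bar's axis at z 30. Open for fingers from y -27 to 27, down to z 8.
- flat_bar: Dark steel flat bar, 30 (x) x 165 (y) x 8 (z) mm, 0.31 kg, lying flat. Origin: centre of its underside; y along its length.
- round_bar_mid (a point): Middle of the light grey round steel bar, diameter 22 mm, length 120 mm, 0.35 kg, lying. The point lies on its axis at half its length (11 mm above what it lies on); y runs along the bar. It can roll.
- long_tube: The longer dark square tube, 30 (x) x 75 (y) x 30 (z) mm, 0.13 kg, lying. Origin: centre of its underside; y along its length.
- short_tube: The short dark square tube, 30 x 30 x 52 mm, 0.09 kg, standing upright, open at both ends. Origin: centre of its underside; z up; x and y square to its sides.
- chisel: Bystander: grey steel cold chisel, 23 x 170 x 12 mm, lying. Origin: centre of its underside; y along its length.
- gusset: Bystander: dark triangular gusset plate, 70 x 70 x 8 mm, lying flat. Origin: centre of its underside.
There are look-alikes about, which are no part of the job. What is shaped like the short_tube but yellow is not meant.

How it is judged:
By the outcome, as a careful person would: the job done as asked, in the order asked, and still so for the second after the job is handed in, with the robot touching nothing.
It also fails if it takes over 134 s, if anything falls off the work surface, if the arm or the gripper's body presses on something with over 40 N, if the wrist force passes 120 N, or if a joint passes its speed limit or range.

### The arm

A 6-joint arm with a two-finger parallel gripper is mounted at the origin on a cart in front of the work surface, level with it; the furniture and walls round the work are solid. World frame = base frame: x ahead of the robot, y to its left, z up, the work surface at z = 0. Lengths are in mm, angles in degrees, forces in N, time in s.
With the tool pointing down it reaches from about 250 to 850 mm from the base axis. Payload 12.5 kg.
Tool frame: the origin (TCP) lies midway between the tips of the shut fingers; the grasp point (between the pads) lies 19 mm behind it; z points along the fingers, y is the line along which they close (so a half turn about z gives the same grasp; the last joint's range is limited). The gripper opens to 93 mm and grips with 3 to 60 N. Pads are 15 mm wide; open, the fingers measure 128 mm over their backs; the gripper's body (75 mm by 188 mm) begins 65 mm behind the grasp point.
Start: joints at [-80.993, 20.094, 94.641, -0, 65.266, -4.847], TCP at [131.718, -533.98, 218.633] pointing down, gripper open.
Joint ranges: [-157.81, 157.81], [-45, 120.19], [0.68, 151.7], [-89.99, 269.99], [4.06, 180], [-164.3, 164.3]. Speed limits (degrees/s): [127.2, 127.2, 159.86, 180, 180, 180].

### API

Orientations are given as a 3x3 rotation matrix whose columns are the frame's x, y, z axes.
In Python, from plant import env gives the robot as it stands.
- The arm moves only by the shell command python3 -m handwheel 'ROWS'. ROWS is text: rows parted by semicolons, each of 7 numbers parted by spaces: the shift along the tool's x, y, z as a fraction of full scale, then the turn, a rotation vector about the tool's x, y, z as a fraction of full scale, then the closure, from 0 (fully open) to 1 (shut). A call has 1 to 20 rows; each row shifts and turns the commanded pose from where the row before left it, along the tool's axes as they then stand; what a row does not reach is not made up. Full scale, the value 1, is 50 cm for a shift and 360 degrees for a turn. A row lasts 1/8 s, in which the tool goes at most 62.5 mm and 10.7 degrees, less where a joint would pass 70% of its speed; a pose out of reach is approached as far as the arm can. A call with a number of a shift or a turn outside -1 to 1 is refused whole. A call with a gripper value outside its range is refused whole. The fingers move at their own pace and stop on an object; the grip force is fixed at half the most. Time passes only in rows, so rows that do not move let the fingers close. It gives the time, the measured TCP pose, the force, the opening and the grip force at its end, in the units of the state.
- env.get_state(): the state, without advancing time (a new reading comes with each control period).
- env.snapshot(name): name is "scene" or "side" or "wrist"; returns the picture (420x560x3 uint8, red, green, blue); there is no depth.
- env.camera_params(name): a dict with "fov_y" (degrees; the focal length in pixels is half the picture's height over the tangent of half this angle, whatever the lens; pixels are square), "cx", "cy" (the principal point, pixels), "extrinsics" (4x4, takes a point from world to camera coordinates). Camera axes: x right, y down, z forward; pixel columns grow to the right and rows downward; lengths in mm; the calibration is good to about 2 mm. The wrist camera is an equidistant fisheye: a pixel r from the principal point sees the ray r / f radians off the axis. A picture is of the moment at which its call begins: read the wrist's pose just before it. camera_params takes no time and is no camera call; for the wrist camera it gives the pose at the moment of the call.
- env.close_job(): hands the job in; it is judged then, once.
The state is a dict: "clock": time; "q": joint angles; "joint_vel": joint speeds; "effort": joint torques, N m; "tool_pos": TCP position; "ee_rot": TCP orientation; "ft_force": force on the tool from outside, world axes, zero at the start; "torque": the same for the moment, N m; "finger_gap": opening from 0.0 (shut) to 1.0 (fully open); "grip_force": force on a finger pad.
Only numpy, scipy, OpenCV 4.12 (cv2) and the standard library are available. Lean on these libraries where they do the work, as an engineer would, in place of code of your own. Each camera call takes 0.05 s, during which the arm holds its last target. There are 200 camera calls.

## Working session

There is one attempt and no reset: what is moved stays moved. The work goes in short steps, Python scripts to look and compute and a shell command to move; the robot and the scene stay as the last step left them, time stands still between calls to the robot, and variables do not carry over. Pictures are saved under pics/ and viewed, at most 14 in all, crops included, and the job is handed in when it is done.

```bash
ls; mkdir -p pics
python3 - <<'E'
from plant import env
import cv2,numpy as np
s=env.get_state();print({k:np.round(v,3).tolist() for k,v in s.items()})
for n in("scene","side","wrist"):
    p=env.camera_params(n);print(n,p["fov_y"],p["cx"],p["cy"],np.round(p["extrinsics"],3).tolist())
    cv2.imwrite(f"pics/{n}0.png",cv2.cvtColor(env.snapshot(n),cv2.COLOR_RGB2BGR))
E
```

```text
pics
{'clock': 0.0, 'q': [-80.993, 20.123, 94.678, -0.0, 65.265, -4.847], 'joint_vel': [0.045, -0.059, -0.21, -0.103, 0.105, 0.105], 'effort': [0.004, -49.732, -28.525, 0.07, 0.026, -0.0], 'tool_pos': [131.668, -533.648, 218.108], 'ee_rot': [[0.971, 0.239, -0.0], [0.239, -0.971, 0.001], [0.0, -0.001, -1.0]], 'ft_force': [-0.236, -0.191, 0.034], 'torque': [-0.017, 0.031, 0.007], 'grip_force': 0.0, 'finger_gap': 0.998}
scene 54.3672070803283 276.8517017623693 204.1990197862153 [[0.848, -0.53, 0.012, -536.174], [-0.365, -0.6, -0.712, 167.222], [0.384, 0.599, -0.702, 1421.573], [0.0, 0.0, 0.0, 1.0]]
side 50.790853832716344 282.3210803799098 207.17412066178338 [[-0.997, 0.075, -0.026, 553.45], [0.053, 0.39, -0.919, 48.638], [-0.059, -0.918, -0.393, 1174.706], [0.0, 0.0, 0.0, 1.0]]
wrist 65.70646984690485 277.3016109498118 207.65823004425843 [[0.24, -0.971, -0.001, -548.942], [-0.939, -0.232, 0.252, -30.585], [-0.245, -0.06, -0.968, 388.895], [0.0, 0.0, 0.0, 1.0]]
```

View pics/scene0.png

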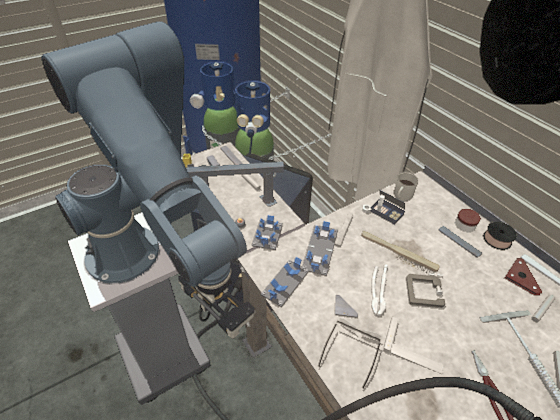

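View pics/side0.png

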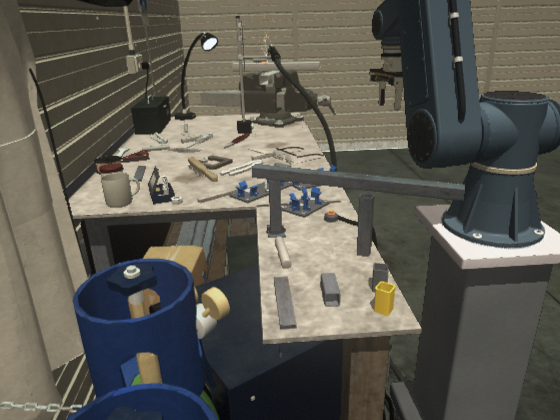

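The side view shows the pieces at the left end: flat bar (285,300), long tube (331,288), short dark tube (380,275), yellow look-alike (384,297) and round bar (282,250). A beam on posts (275,215)/(365,225) stands between them and the jigs.

```bash
cat > h.py <<'E'
from plant import env
import cv2,numpy as np
def snap(n,f=None):
    p=env.camera_params(n); im=cv2.cvtColor(env.snapshot(n),cv2.COLOR_RGB2BGR)
    if f: cv2.imwrite("pics/"+f,im)
    return p,im
def ray(p,uv,fish=False):
    E=np.array(p["extrinsics"]); f=210/np.tan(np.radians(p["fov_y"]/2))
    d=(np.array(uv,float)-[p["cx"],p["cy"]])/f
    if fish:
        r=np.hypot(*d); d3=np.r_[d/max(r,1e-9)*np.sin(r),np.cos(r)]
    else: d3=np.r_[d,1]
    R=E[:3,:3]; return -R.T@E[:3,3], R.T@d3
def hit(p,uv,z,fish=False):
    o,d=ray(p,uv,fish); return o+d*(z-o[2])/d[2]
def proj(p,X,fish=False):
    E=np.array(p["extrinsics"]); f=210/np.tan(np.radians(p["fov_y"]/2))
    c=E[:3,:3]@np.array(X,float)+E[:3,3]
    if fish:
        t=np.arctan2(np.hypot(c[0],c[1]),c[2]); d=c[:2]/np.hypot(c[0],c[1])*t
    else: d=c[:2]/c[2]
    return d*f+[p["cx"],p["cy"]]
E
python3 - <<'E'
from h import *
im=cv2.imread("pics/side0.png")
c=cv2.resize(im[150:345,225:425],(800,600)[::1],interpolation=cv2.INTER_CUBIC) if 0 else cv2.resize(im[145:345,215:470],None,fx=3,fy=3,interpolation=cv2.INTER_CUBIC)
cv2.imwrite("pics/sidecrop.png",c)
c=cv2.imread("pics/scene0.png")[130:320,170:420]
cv2.imwrite("pics/scenecrop.png",cv2.resize(c,None,fx=3.1,fy=3.1,interpolation=cv2.INTER_CUBIC))
p=env.camera_params("side")
for uv in [(285,300),(331,290),(380,275),(384,297),(282,250),(276,235),(365,250),(262,330),(415,325)]: print(uv,hit(p,uv,0).round())
p=env.camera_params("scene")
for uv in [(267,232),(320,245),(287,281),(345,306),(342,228),(268,203)]: print(uv,hit(p,uv,10).round())
E
```

```text
(285, 300) [571. 276.   0.]
(331, 290) [473. 251.   0.]
(380, 275) [357. 206.   0.]
(384, 297) [372. 288.   0.]
(282, 250) [561.  67.   0.]
(276, 235) [571. -16.   0.]
(365, 250) [362.  92.   0.]
(262, 330) [620. 364.   0.]
(415, 325) [341. 380.   0.]
(267, 232) [ 472. -189.   10.]
(320, 245) [ 600. -338.   10.]
(287, 281) [ 418. -405.   10.]
(345, 306) [ 521. -577.   10.]
(342, 228) [ 717. -315.   10.]
(268, 203) [553. -62.  10.]
```

View pics/sidecrop.png

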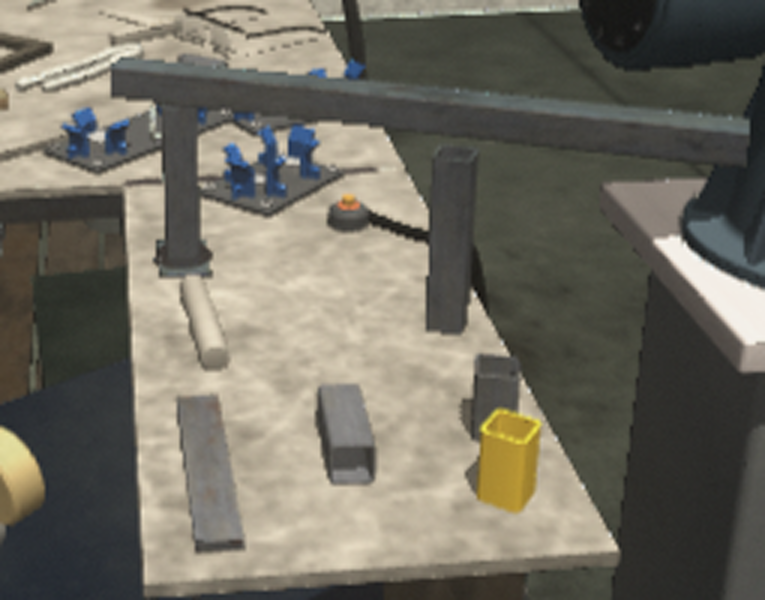

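View pics/scenecrop.png

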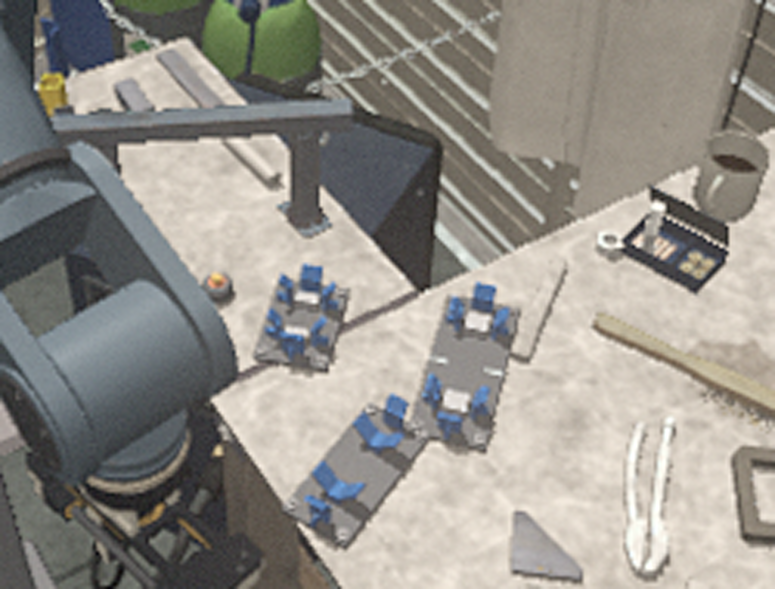

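Run:
```python
from h import *
ps,pc=env.camera_params("side"),env.camera_params("scene")
def tri(a,b):
    o1,d1=ray(ps,a);o2,d2=ray(pc,b)
    t=np.linalg.lstsq(np.c_[d1,-d2],o2-o1,rcond=None)[0]
    A,B=o1+d1*t[0],o2+d2*t[1];return ((A+B)/2).round(),np.linalg.norm(A-B).round(1)
S=lambda x,y:(x/3+215-.33,y/3+145-.33)
C=lambda x,y:(x/3.1+170-.33,y/3.1+130-.33)
print("far top corner",tri(S(116,60),C(352,102)))
print("far bottom",tri(S(116,95),C(348,130)))
print("post base",tri(S(185,268),C(305,225)))
print("yellow",tri(S(510,412),C(52,78)))
print("round far/near",tri(S(215,345),C(240,148)))
for n,u in dict(beamR_top=(748,120),beamR_bot=(748,162)).items():
    o,d=ray(ps,S(*u)); 
    for y in(-40,-16,10): print(n,(o+d*(y-o[1])/d[1]).round())
o,d=ray(pc,C(57,118)); 
for y in(-40,-16,10): print("scene left",(o+d*(y-o[1])/d[1]).round())
for n,u in dict(tallbase=(447,330),talltop=(455,150)).items():
    print(n,hit(ps,S(*u),0).round())
o,d=ray(ps,S(455,150)); b=hit(ps,S(447,330),0); print("tall top",(o+d*(b[1]-o[1])/d[1]).round())
```

```text
far top corner (array([620., -59., 181.]), np.float64(0.5))
far bottom (array([617., -64., 146.]), np.float64(9.4))
post base (array([567., -41., -10.]), np.float64(2.6))
yellow (array([384., 322.,  58.]), np.float64(0.3))
round far/near (array([557., 119.,   4.]), np.float64(5.8))
beamR_top [ 69. -40. 104.]
beamR_top [ 81. -16. 114.]
beamR_top [ 95.  10. 124.]
beamR_bot [ 63. -40.  64.]
beamR_bot [ 76. -16.  75.]
beamR_bot [90. 10. 86.]
scene left [271. -40. 292.]
scene left [278. -16. 272.]
scene left [286.  10. 250.]
tallbase [370. 114.   0.]
talltop [ 269. -263.    0.]
tall top [371. 114. 153.]
```

```bash
python3 -m handwheel '0 0 -0.1 0 0 0 0; 0 0 -0.1 0 0 0 0;0 0 -0.1 0 0 0 0'
```

```text
clock: 0.52
tool_pos: [131.7, -533.7, 370.1]
ee_rot: [[0.971, 0.239, -0.0], [0.239, -0.971, 0.0], [0.0, -0.0, -1.0]]
ft_force: [0.2, -0.7, 0.2]
finger_gap: 0.997
grip_force: 0.0
```

Run:
```python
from h import *
ps,pc=env.camera_params("side"),env.camera_params("scene")
S=lambda x,y:(x/3+215-.33,y/3+145-.33)
C=lambda x,y:(x/3.1+170-.33,y/3.1+130-.33)
for u in[(57,118),(100,113),(200,107),(352,102)]: print(hit(pc,C(*u),181).round())
for u in[(116,60),(380,84),(600,108),(748,120)]: print(hit(ps,S(*u),181).round())
```

```text
[311.  93. 181.]
[358.  75. 181.]
[462.  25. 181.]
[620. -60. 181.]
[620. -59. 181.]
[413.  36. 181.]
[264. 115. 181.]
[170. 155. 181.]
```

```bash
python3 -m handwheel '.108 -.018 -.01 0 0 0 0;.108 -.018 -.01 0 0 0 0;.108 -.018 -.01 0 0 0 0;.108 -.018 -.01 0 0 0 0;.108 -.018 -.01 0 0 0 0;.108 -.018 -.01 0 0 0 0;.108 -.018 -.01 0 0 0 0;0 0 0 0 0 0 0;0 0 0 0 0 0 0'
python3 - <<'E'
from h import *
p,im=snap("wrist","w1.png")
s=env.get_state(); E=np.array(p["extrinsics"]); c=-E[:3,:3].T@E[:3,3]
print("cam in tool",np.array(s["ee_rot"]).T@(c-s["tool_pos"]),s["tool_pos"])
import json; json.dump({k:np.array(v).tolist() for k,v in p.items()},open("w1.json","w"))
E
```

```text
clock: 1.65
tool_pos: [483.3, -382.4, 403.2]
ee_rot: [[0.971, 0.24, -0.001], [0.24, -0.971, 0.0], [-0.001, -0.001, -1.0]]
ft_force: [0.2, -0.5, 0.2]
finger_gap: 1.001
grip_force: 0.0
cam in tool [  69.17927767   -0.99267302 -165.38021658] [ 482.90654312 -382.68778789  403.41777331]
```

View pics/w1.png

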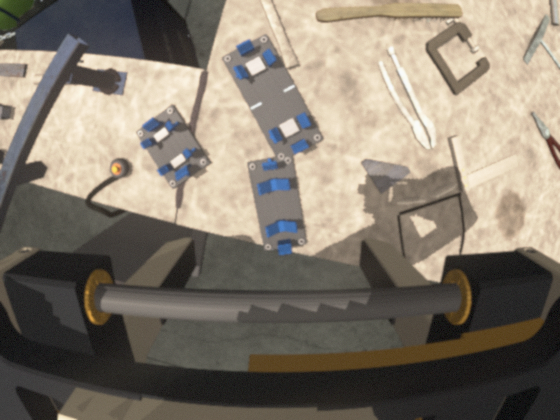

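The wrist view shows the jigs: short nest (172,147), long nest with white marks (272,100), V rest (277,205). The gusset is at (385,170) and the beam runs along the left edge.

```bash
cat >> h.py <<'E'
def rects(p,im,mask,z,fish,minA=60):
    out=[]
    cs,_=cv2.findContours(mask,cv2.RETR_EXTERNAL,cv2.CHAIN_APPROX_NONE)
    for c in cs:
        if cv2.contourArea(c)<minA: continue
        P=np.array([hit(p,q,z,fish)[:2] for q in c[:,0,:]],np.float32)
        (x,y),(w,h),a=cv2.minAreaRect(P)
        if w>h: w,h,a=h,w,a+90   # a = angle of short side; long dir = a+90
        L=(a+90)%180
        out.append((c[:,0,:].mean(0).round().tolist(),np.round([x,y,w,h,L],1).tolist()))
    return out
E
python3 - <<'E'
from h import *
import json
p=json.load(open("w1.json")); im=cv2.imread("pics/w1.png")
hsv=cv2.cvtColor(im,cv2.COLOR_BGR2HSV)
for n,(u,v) in dict(sn=(186,140),ln=(272,105),v=(277,203),bench=(350,100),blue=(276,187),gus=(380,165),bg=(210,225)).items(): print(n,hsv[v,u],hsv[v-1,u+1])
blue=cv2.inRange(hsv,(100,110,40),(125,255,255))
plate=cv2.inRange(hsv,(0,0,50),(180,80,140))
for z,m in((8,plate|blue),(8,plate),(35,blue)):
    m=cv2.morphologyEx(m,cv2.MORPH_OPEN,np.ones((3,3)));m[:, :125]=0;m[255:]=0; m[:,330:]=0
    print(z); [print(r) for r in rects(p,im,m,z,True,30)]
cv2.imwrite("pics/m.png",plate)
E
```

```text
sn [ 15  35 146] [ 14  34 142]
ln [ 11  25 142] [ 13  26 138]
v [ 14  28 135] [ 14  29 134]
bench [ 16  56 210] [ 16  55 203]
blue [108 148 195] [108 144 184]
gus [ 15  36 170] [ 13  36 163]
bg [ 18  47 232] [ 18  49 229]
8
([324.0, 252.0], [348.1, -503.7, 14.2, 22.8, 103.1])
([127.0, 168.0], [415.6, -111.5, 13.0, 32.2, 9.0])
([231.0, 223.0], [373.2, -275.0, 179.2, 359.5, 105.1])
([158.0, 125.0], [501.8, -157.9, 19.8, 29.4, 165.4])
([184.0, 143.0], [485.1, -197.6, 107.7, 241.4, 13.1])
([251.0, 50.0], [666.9, -289.8, 29.2, 41.5, 102.3])
([278.0, 98.0], [588.8, -352.9, 87.0, 202.7, 41.9])
([133.0, 39.0], [653.9, -61.4, 40.0, 108.4, 33.7])
([188.0, 37.0], [684.3, -167.0, 109.2, 132.5, 179.7])
([129.0, 8.0], [713.4, -38.5, 11.7, 42.6, 43.6])
8
([324.0, 252.0], [348.1, -503.7, 14.2, 22.8, 103.1])
([127.0, 168.0], [415.6, -111.5, 13.0, 32.2, 9.0])
([230.0, 222.0], [373.2, -274.7, 178.1, 359.6, 105.3])
([158.0, 125.0], [501.8, -157.9, 19.8, 29.4, 165.4])
([184.0, 144.0], [485.1, -197.6, 107.7, 241.4, 13.1])
([253.0, 51.0], [666.4, -292.0, 27.3, 37.5, 102.4])
([283.0, 103.0], [588.8, -352.9, 87.0, 202.7, 41.9])
([133.0, 39.0], [653.9, -61.4, 40.0, 108.4, 33.7])
([188.0, 37.0], [684.3, -167.0, 109.2, 132.5, 179.7])
([129.0, 8.0], [713.4, -38.5, 11.7, 42.6, 43.6])
35
([284.0, 248.0], [345.2, -428.1, 21.0, 21.3, 103.9])
([281.0, 228.0], [382.6, -412.7, 22.9, 52.6, 113.1])
([273.0, 186.0], [450.9, -382.6, 20.6, 51.8, 112.8])
([182.0, 172.0], [435.3, -224.9, 11.7, 24.8, 133.2])
([269.0, 165.0], [483.6, -367.5, 13.3, 19.8, 103.8])
([299.0, 146.0], [524.4, -408.6, 14.0, 22.8, 131.1])
([274.0, 135.0], [531.7, -364.8, 13.9, 19.1, 40.3])
([304.0, 120.0], [567.5, -404.9, 14.7, 22.0, 40.7])
([240.0, 72.0], [622.0, -284.9, 13.9, 19.5, 31.8])
([269.0, 57.0], [656.3, -324.3, 14.1, 22.2, 47.7])
([245.0, 47.0], [664.5, -282.5, 14.9, 20.5, 130.5])
```

Run:
```python
from h import *
import json
p=json.load(open("w1.json")); im=cv2.imread("pics/w1.png")
hsv=cv2.cvtColor(im,cv2.COLOR_BGR2HSV)
blue=cv2.inRange(hsv,(100,70,40),(128,255,255)); white=cv2.inRange(hsv,(0,0,205),(180,40,255))
for z,m in((38,blue),(20,white)):
    m=m.copy();m[:, :135]=0;m[255:]=0; m[:,325:]=0; m[:,200:230]=0;m[:100,:200]=0
    if z==20: m[190:]=0
    print(z); [print(r) for r in rects(p,im,m,z,True,12)]
for z,u in((8,(256,103)),(8,(292,90))): print(hit(p,u,z,True).round(1))
c=cv2.resize(im[95:195,130:215],None,fx=5,fy=5,interpolation=cv2.INTER_CUBIC);cv2.imwrite("pics/sn.png",c)
```

```text
38
([284.0, 247.0], [349.2, -428.0, 22.9, 26.4, 13.9])
([281.0, 228.0], [383.4, -412.5, 25.9, 53.9, 112.8])
([273.0, 186.0], [451.3, -382.4, 22.4, 53.8, 114.2])
([182.0, 173.0], [436.1, -225.5, 15.2, 27.3, 128.1])
([163.0, 170.0], [433.7, -192.6, 11.1, 19.1, 133.5])
([269.0, 165.0], [483.7, -367.9, 17.7, 23.5, 117.8])
([189.0, 152.0], [474.7, -231.1, 13.4, 20.8, 145.8])
([299.0, 146.0], [524.8, -408.4, 16.1, 26.2, 133.5])
([146.0, 143.0], [472.5, -152.3, 11.0, 18.8, 125.5])
([275.0, 135.0], [532.1, -364.6, 16.7, 22.6, 40.3])
([171.0, 125.0], [513.0, -190.4, 13.8, 18.8, 144.9])
([151.0, 125.0], [505.4, -155.3, 16.8, 27.5, 135.0])
([304.0, 120.0], [566.9, -404.7, 16.7, 24.0, 41.4])
([240.0, 72.0], [621.3, -285.9, 17.8, 24.1, 33.8])
([269.0, 57.0], [655.7, -324.8, 16.3, 25.4, 47.7])
([245.0, 47.0], [663.5, -283.2, 18.7, 23.3, 130.4])
20
([142.0, 184.0], [394.4, -149.5, 10.5, 11.5, 157.2])
([144.0, 176.0], [412.1, -153.5, 12.5, 24.4, 95.1])
([138.0, 163.0], [431.3, -135.8, 8.1, 21.8, 9.8])
([178.0, 160.0], [452.1, -209.9, 13.3, 24.7, 134.3])
([160.0, 134.0], [490.6, -169.8, 13.5, 25.1, 135.8])
([289.0, 127.0], [550.1, -384.3, 22.6, 24.7, 131.0])
([245.0, 120.0], [544.2, -311.0, 6.0, 8.3, 148.0])
([183.0, 112.0], [537.0, -201.8, 4.7, 12.8, 40.0])
([256.0, 105.0], [572.8, -322.1, 3.8, 17.2, 130.1])
([236.0, 103.0], [568.7, -288.6, 5.1, 18.6, 102.4])
([155.0, 111.0], [532.1, -150.0, 18.0, 77.8, 135.9])
([155.0, 101.0], [544.3, -146.9, 7.1, 26.6, 99.3])
([136.0, 113.0], [519.6, -116.5, 8.2, 47.1, 12.4])
([288.0, 88.0], [614.7, -368.3, 3.8, 16.5, 131.6])
([255.0, 65.0], [639.6, -304.8, 23.6, 25.3, 133.6])
([234.0, 31.0], [692.8, -254.5, 8.5, 16.6, 123.7])
([312.0, 28.0], [726.4, -381.9, 17.7, 41.8, 65.8])
([269.0, 15.0], [735.1, -306.7, 11.1, 56.5, 33.6])
[ 577.7 -321.     8. ]
[ 614.2 -375.     8. ]
```

View pics/sn.png

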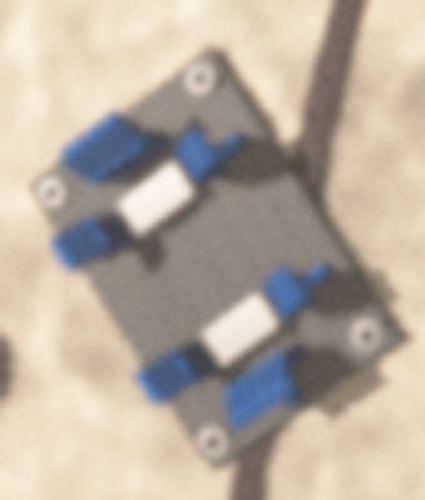

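The crop shows the short nest with its two white pads and six blue locators. Jig poses are pinned down; next I go over the pieces.

```bash
python3 -m handwheel '.0114 -.115 0 0 0 0 0;.0114 -.115 0 0 0 0 0;.0114 -.115 0 0 0 0 0;.0114 -.115 0 0 0 0 0;.0114 -.115 0 0 0 0 0;.0114 -.115 0 0 0 0 0;.0114 -.115 0 0 0 0 0;.0114 -.115 0 0 0 0 0;.0114 -.115 0 0 0 0 0;.0114 -.115 0 0 0 0 0;0 0 0 0 0 0 0;0 0 0 0 0 0 0'
python3 - <<'E'
from h import *
import json
p,im=snap("wrist","w2.png")
print(env.get_state()["q"])
json.dump({k:np.array(v).tolist() for k,v in p.items()},open("w2.json","w"))
E
```

```text
clock: 3.2
tool_pos: [401.3, 188.6, 403.7]
ee_rot: [[0.971, 0.239, 0.0], [0.239, -0.971, -0.0], [0.0, 0.0, -1.0]]
ft_force: [-0.2, -0.1, 0.1]
finger_gap: 1.0
grip_force: 0.0
[ 1.91229821e+01  7.14544907e-01  9.24359538e+01 -1.81230618e-02
  8.68419206e+01  9.53674619e+01]
```

View pics/w2.png

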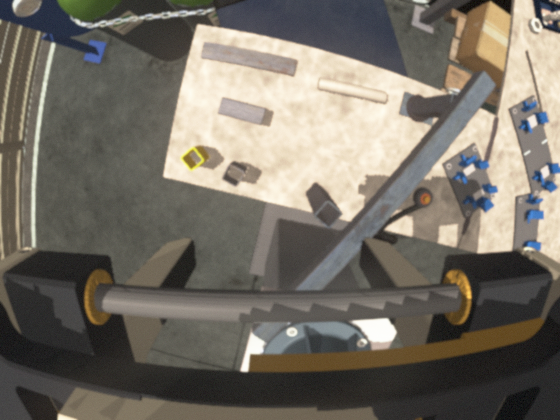

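Wrist view: flat bar (249,58), long tube (243,111), round bar (352,90), short dark tube (236,172), yellow (193,158), tall tube (322,203), beam from (490,80) to (300,285). A close crop will check the choice.

Run:
```python
from h import *
import json
p=json.load(open("w2.json")); im=cv2.imread("pics/w2.png")
hsv=cv2.cvtColor(im,cv2.COLOR_BGR2HSV)
for n,(u,v) in dict(flat=(249,58),ltop=(240,106),lside=(245,120),st=(236,172),st2=(232,178),rnd=(352,90),bench=(300,120)).items(): print(n,hsv[v,u])
dark=cv2.inRange(hsv,(0,0,30),(180,70,165));dark=cv2.morphologyEx(dark,cv2.MORPH_OPEN,np.ones((2,2)))
m=np.zeros_like(dark);m[42:190,180:300]=dark[42:190,180:300]
for z in(8,30,52): print(z);[print(r) for r in rects(p,im,m,z,True,40)]
c=im[35:200,175:400]
cv2.imwrite("pics/c2.png",cv2.resize(c,None,fx=3.5,fy=3.5,interpolation=cv2.INTER_CUBIC))
```

```text
flat [ 12  27 169]
ltop [  2  17 191]
lside [ 12  33 178]
st [ 17  57 148]
st2 [ 16  56 101]
rnd [ 20  28 250]
bench [ 18  31 249]
8
([193.0, 187.0], [330.5, 324.1, 12.9, 56.3, 103.2])
([242.0, 174.0], [367.5, 243.8, 44.7, 56.0, 76.7])
([213.0, 159.0], [386.0, 298.9, 31.7, 35.2, 8.5])
([267.0, 118.0], [475.4, 225.1, 14.0, 25.6, 173.3])
([290.0, 65.0], [575.5, 209.7, 12.5, 23.9, 104.6])
([183.0, 64.0], [536.6, 386.7, 22.2, 90.4, 14.5])
30
([193.0, 187.0], [335.9, 319.5, 12.4, 54.1, 103.2])
([242.0, 174.0], [371.4, 242.4, 42.9, 53.8, 76.7])
([213.0, 159.0], [389.2, 295.3, 30.5, 33.8, 8.5])
([267.0, 118.0], [475.1, 224.3, 13.5, 24.6, 173.3])
([290.0, 65.0], [571.3, 209.5, 12.0, 23.0, 104.6])
([183.0, 64.0], [533.9, 379.6, 21.3, 86.8, 14.5])
52
([193.0, 187.0], [341.3, 314.8, 11.9, 51.9, 103.2])
([242.0, 174.0], [375.3, 240.9, 41.2, 51.6, 76.7])
([213.0, 159.0], [392.4, 291.7, 29.2, 32.5, 8.5])
([267.0, 118.0], [474.8, 223.6, 12.9, 23.6, 173.3])
([290.0, 65.0], [567.1, 209.4, 11.5, 22.0, 104.6])
([183.0, 64.0], [531.2, 372.5, 20.5, 83.3, 14.5])
```

View pics/c2.png

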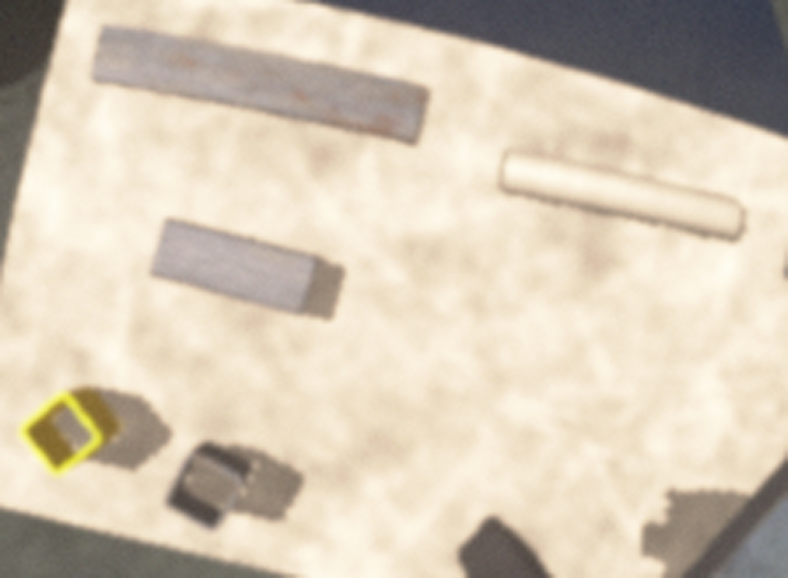

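Run:
```python
from h import *
import json
p=json.load(open("w2.json"))
C=lambda x,y:((x+.5)/3.5-.5+175,(y+.5)/3.5-.5+35)
for n,z,q in(("flat",8,[(101,26),(428,88),(417,144),(93,80)]),("long",30,[(167,218),(316,256),(303,313),(150,274)]),("round",11,[(503,171),(741,222)]),("short sil",52,[(167,500),(213,527),(258,460),(208,443)]),("yellow",52,[(68,393),(103,430),(60,473),(22,430)])):
    P=np.array([hit(p,C(*a),z,True)[:2] for a in q])
    (x,y),wh,a=cv2.minAreaRect(P.astype(np.float32)) if len(P)>2 else ((0,0),0,0)
    print(n,P.round(0).tolist(),P.mean(0).round(1),np.round(wh,1),a, np.degrees(np.arctan2(*(P[0]-P[1])[::-1])).round(1),np.linalg.norm(P[0]-P[1]).round(1))
```

```text
flat [[584.0, 366.0], [587.0, 200.0], [558.0, 199.0], [556.0, 363.0]] [571.  281.9] [ 29.1 166.9] 0.9728514552116394 91.0 165.8
long [[493.0, 305.0], [491.0, 232.0], [463.0, 231.0], [465.0, 307.0]] [477.9 268.7] [75.2 27.9] 88.32890319824219 88.2 73.0
round [[555.0, 155.0], [566.0, 32.0]] [560.3  93.7] 0 0 94.9 123.2
short sil [[365.0, 272.0], [358.0, 248.0], [393.0, 235.0], [395.0, 259.0]] [377.7 253.5] [24.9 39.4] 69.19292449951172 72.6 24.9
yellow [[404.0, 328.0], [390.0, 308.0], [366.0, 325.0], [382.0, 347.0]] [385.4 327.1] [27.4 29.3] 56.264225006103516 56.3 24.0
```

```bash
cat > g.py <<'E'
import sys
from h import *
def main(x,y,z,yaw):
    s=env.get_state();R=np.array(s["ee_rot"]);t=np.array(s["tool_pos"])
    w=np.degrees(np.arctan2(R[1,0],R[0,0])); d=(yaw-w+180)%360-180
    a=np.radians(yaw);n=int(np.ceil(abs(d)/10.5))
    D=np.array([x,y,z])-t
    xt=np.array([np.cos(a),np.sin(a),0]);yt=np.array([np.sin(a),-np.cos(a),0])
    f=np.array([D@xt,D@yt,-D[2]])/500
    q1=np.degrees(np.arctan2(y,x))
    print(f"t={s['clock']:.1f} pos={t.round(1)} yaw={w:.1f} turn frac={-d/360:.4f} in {n}; shift frac={f.round(4)} q6end~{q1+90-yaw:.0f} F={np.round(s['ft_force'],1)} gap={s['finger_gap']*93:.1f} tilt={np.degrees(np.arccos(-R[2,2])):.2f}")
main(*map(float,sys.argv[1:]))
E
python3 g.py 560 96 150 94.9
```

```text
t=3.2 pos=[401.5 188.3 403.7] yaw=13.8 turn frac=-0.2254 in 8; shift frac=[-0.2111  0.3001  0.5074] q6end~5 F=[-0.7 -0.3  0.2] gap=93.2 tilt=0.02
```

```bash
python3 -m handwheel '0 0 .02 0 0 -.0282 0;0 0 .02 0 0 -.0282 0;0 0 .02 0 0 -.0282 0;0 0 .02 0 0 -.0282 0;0 0 .02 0 0 -.0282 0;0 0 .02 0 0 -.0282 0;0 0 .02 0 0 -.0282 0;0 0 .02 0 0 -.0280 0;-.0422 .06 .06 0 0 0 0;-.0422 .06 .06 0 0 0 0;-.0422 .06 .06 0 0 0 0;-.0422 .06 .06 0 0 0 0;-.0422 .06 .06 0 0 0 0;0 0 .05 0 0 0 0;0 0 0 0 0 0 0;0 0 0 0 0 0 0' | head -2
python3 - <<'E'
from h import *
import json
p,im=snap("wrist","w3.png");hsv=cv2.cvtColor(im,cv2.COLOR_BGR2HSV)
print(proj(p,(560,94,11),True))
E
python3 g.py 560 96 3 94.9
```

```text
clock: 5.25
tool_pos: [560.3, 96.8, 149.9]
[277.51394165 201.21507121]
t=5.3 pos=[560.4  97.1 150.1] yaw=95.0 turn frac=0.0002 in 1; shift frac=[-0.0022 -0.001   0.2942] q6end~5 F=[-0.1  0.4  0.3] gap=92.8 tilt=0.11
```

View pics/w3.png

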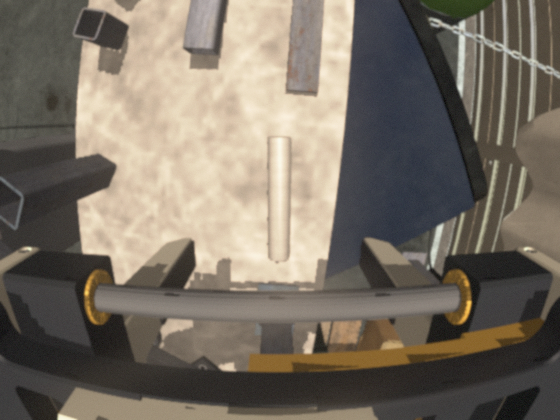

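Round bar seen upright at (279,136)–(278,262), centred between the fingers.

```bash
python3 - <<'E'
from h import *
p=env.camera_params("wrist")
for u in((279,136),(278,262)):print(hit(p,u,11,True).round(1))
E
python3 -m handwheel '0 0 .06 0 0 0 0;0 0 .06 0 0 0 0;0 0 .06 0 0 0 0;0 0 .06 0 0 0 0;0 0 .04 0 0 0 0;0 0 .0145 0 0 0 0;0 0 0 0 0 0 0;0 0 0 0 0 0 .9;0 0 0 0 0 0 .9;0 0 0 0 0 0 .9;0 0 0 0 0 0 .9;0 0 0 0 0 0 .9;0 0 0 0 0 0 .9;0 0 0 0 0 0 .9;0 0 0 0 0 0 .9'
```

```text
[556.1 156.6  11. ]
[566.3  30.7  11. ]
clock: 7.18
tool_pos: [560.3, 97.6, 1.5]
ee_rot: [[-0.087, 0.996, 0.001], [0.996, 0.087, 0.0], [0.0, 0.001, -1.0]]
ft_force: [1.0, 0.5, -0.5]
finger_gap: 0.231
grip_force: 30.0
```

```bash
python3 -m handwheel '0 0 -.04 0 0 0 .9;0 0 -.1 0 0 0 .9;0 0 -.1 0 0 0 .9;0 0 -.1 0 0 0 .9;0 0 -.1 0 0 0 .9;0 0 -.1 0 0 0 .9;0 0 -.04 0 0 0 .9;0 0 0 0 0 .0281 .9;0 0 0 0 0 .0281 .9;0 0 0 0 0 .0281 .9;0 0 0 0 0 .0281 .9;0 0 0 0 0 .0281 .9;0 0 0 0 0 .0281 .9;0 0 0 0 0 .0281 .9;0 0 0 0 0 0 .9'; python3 g.py 419.8 -396 100 23.8
```

```text
clock: 9.05
tool_pos: [559.4, 97.6, 292.1]
ee_rot: [[0.912, 0.411, -0.0], [0.411, -0.912, 0.0], [-0.0, -0.0, -1.0]]
ft_force: [-0.1, 0.2, -2.8]
finger_gap: 0.231
grip_force: 30.0
t=9.1 pos=[559.4  97.6 292.1] yaw=24.3 turn frac=0.0013 in 1; shift frac=[-0.6538  0.7905  0.3842] q6end~23 F=[-0.1  0.2 -2.8] gap=21.5 tilt=0.00
```

```bash
python3 -m handwheel '0 0 0 0 0 .0013 .9;-.0654 .079 0 0 0 0 .9;-.0654 .079 0 0 0 0 .9;-.0654 .079 0 0 0 0 .9;-.0654 .079 0 0 0 0 .9;-.0654 .079 0 0 0 0 .9;-.0654 .079 0 0 0 0 .9;-.0654 .079 0 0 0 0 .9;-.0654 .079 0 0 0 0 .9;-.0654 .079 0 0 0 0 .9;-.0652 .0795 0 0 0 0 .9;0 0 .1 0 0 0 .9;0 0 .1 0 0 0 .9;0 0 .1 0 0 0 .9;0 0 .084 0 0 0 .9;0 0 0 0 0 0 .9;0 0 0 0 0 0 .9'; python3 g.py 419.8 -396 20.5 23.8
python3 - <<'E'
from h import *
p,im=snap("wrist","w4.png")
E
```

```text
clock: 11.18
tool_pos: [420.3, -396.5, 101.2]
ee_rot: [[0.915, 0.403, 0.002], [0.403, -0.915, -0.002], [0.001, 0.002, -1.0]]
ft_force: [-0.6, 0.1, -2.5]
finger_gap: 0.229
grip_force: 30.0
t=11.2 pos=[ 420.3 -396.5  101.2] yaw=23.8 turn frac=-0.0001 in 1; shift frac=[-0.0005 -0.0014  0.1615] q6end~23 F=[-0.6  0.1 -2.5] gap=21.3 tilt=0.13
```

View pics/w4.png

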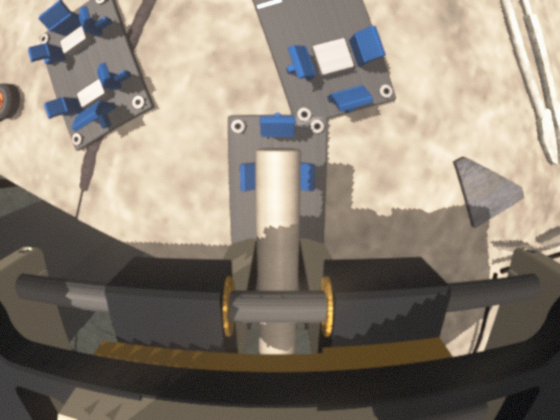

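Bar (278,150 far end) hangs centred over the V cradle (277,177).

```bash
python3 -m handwheel '0 0 .05 0 0 0 .9;0 0 .05 0 0 0 .9;0 0 .03 0 0 0 .9;0 0 .02 0 0 0 .9;0 0 .0095 0 0 0 .9;0 0 0 0 0 0 .9;0 0 0 0 0 0 .9'; python3 g.py 419.8 -396 20.5 23.8
```

```text
clock: 12.1
tool_pos: [420.2, -396.7, 21.0]
ee_rot: [[0.915, 0.402, 0.001], [0.402, -0.915, -0.002], [0.001, 0.002, -1.0]]
ft_force: [-0.6, -0.1, 6.8]
finger_gap: 0.23
grip_force: 30.0
t=12.1 pos=[ 420.2 -396.7   21. ] yaw=23.7 turn frac=-0.0002 in 1; shift frac=[-0.0003 -0.0016  0.0009] q6end~23 F=[-0.6 -0.1  6.8] gap=21.4 tilt=0.14
```

```bash
python3 -m handwheel '0 0 0 0 0 0 .5;0 0 0 0 0 0 .5;0 0 0 0 0 0 .5;0 0 0 0 0 0 .5;0 0 -.04 0 0 0 .5;0 0 -.1 0 0 0 .3;0 0 -.1 0 0 0 .3;0 0 -.1 0 0 0 0;0 0 -.1 0 0 0 0;0 0 -.1 0 0 0 0;0 0 0 0 0 0 0;0 0 0 0 0 0 0'|head -2; python3 g.py 478 268.7 120 88.2
python3 - <<'E'
from h import *
p,im=snap("wrist","w5.png")
# predicted points of seated bar: ends on axis z30
c=np.array([416.3,-397.6]);d=np.array([np.cos(np.radians(23.8)),np.sin(np.radians(23.8))])
for k in(-60,60):print(proj(p,(*(c+k*d),30),True))
E
```

```text
clock: 13.6
tool_pos: [419.3, -395.4, 289.7]
t=13.6 pos=[ 419.3 -395.4  289.7] yaw=23.7 turn frac=-0.1791 in 7; shift frac=[1.3312 0.0757 0.3393] q6end~31 F=[ 0.4 -0.   0.3] gap=93.1 tilt=0.02
[278.48059219 222.9731412 ]
[278.47598567 134.30056656]
```

View pics/w5.png

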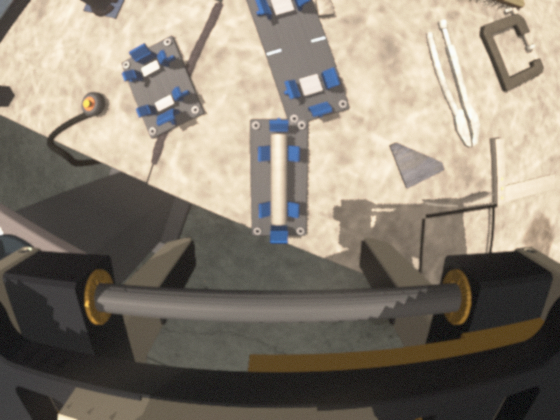

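Round bar lies in both cradles (278,135)–(278,223), between the stops.

```bash
python3 -m handwheel '0 0 0 0 0 -.0256 0;0 0 0 0 0 -.0256 0;0 0 0 0 0 -.0256 0;0 0 0 0 0 -.0256 0;0 0 0 0 0 -.0256 0;0 0 0 0 0 -.0256 0;0 0 0 0 0 -.0256 0;.121 .0069 0 0 0 0 0;.121 .0069 0 0 0 0 0;.121 .0069 0 0 0 0 0;.121 .0069 0 0 0 0 0;.121 .0069 0 0 0 0 0;.121 .0069 0 0 0 0 0;.121 .0069 0 0 0 0 0;.121 .0069 0 0 0 0 0;.121 .0069 0 0 0 0 0;.121 .0069 0 0 0 0 0;.121 .0069 0 0 0 0 0;0 0 0 0 0 0 0;0 0 0 0 0 0 0' | head -2; python3 g.py 478 268.7 120 88.2
python3 - <<'E'
from h import *
p,im=snap("wrist","w6.png")
cv2.imwrite("pics/c6.png",cv2.resize(im[0:270,60:420],None,fx=2.2,fy=2.2,interpolation=cv2.INTER_CUBIC))
import json;json.dump({k:np.array(v).tolist() for k,v in p.items()},open("w6.json","w"))
E
```

```text
clock: 16.15
tool_pos: [477.6, 267.7, 288.6]
t=16.1 pos=[477.6 267.7 288.6] yaw=88.3 turn frac=0.0002 in 1; shift frac=[0.002  0.0007 0.3372] q6end~31 F=[ 0.1 -1.1 -0.3] gap=93.1 tilt=0.13
```

View pics/c6.png

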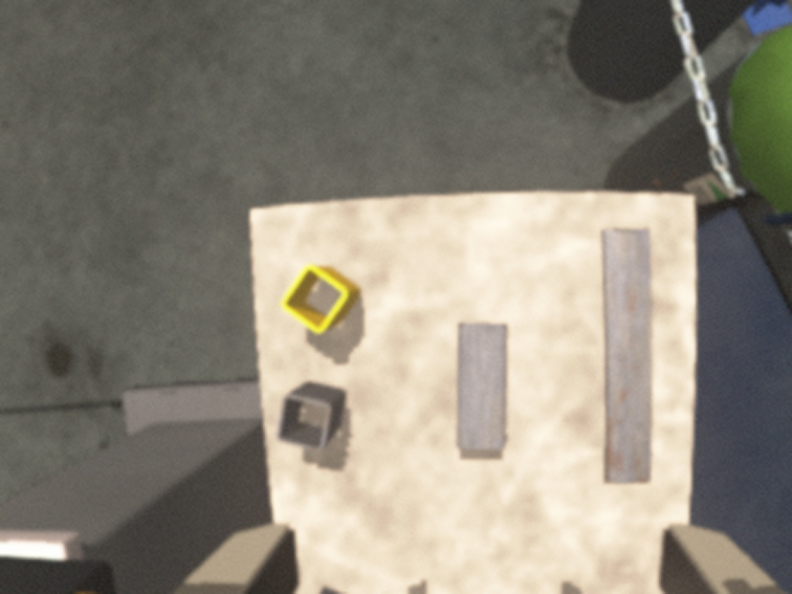

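Seen from above: long tube (482,387), flat bar (627,355), short tube rim (304,418), yellow (318,299).

Run:
```python
from h import *
import json
p=json.load(open("w6.json"))
C=lambda x,y:((x+.5)/2.2-.5+60,(y+.5)/2.2-.5)
for n,z,q in(("flat",8,[(603,229),(649,230),(650,482),(606,482)]),("long",30,[(460,323),(507,324),(505,452),(458,450)]),("short",52,[(285,391),(331,396),(323,447),(279,439)])):
    P=np.array([hit(p,C(*a),z,True)[:2] for a in q])
    print(n,P.round(0).tolist(),P.mean(0).round(1),cv2.minAreaRect(P.astype(np.float32)))
# nests second look not here
```

```text
flat [[556.0, 365.0], [585.0, 365.0], [588.0, 201.0], [558.0, 202.0]] [571.8 283.4] ((571.8786010742188, 283.205322265625), (29.875627517700195, 164.56663513183594), 0.6164997220039368)
long [[466.0, 309.0], [494.0, 308.0], [491.0, 230.0], [462.0, 232.0]] [478.4 269.8] ((478.66357421875, 269.6626892089844), (78.07948303222656, 28.7634220123291), 87.12214660644531)
short [[363.0, 276.0], [391.0, 272.0], [384.0, 242.0], [357.0, 247.0]] [373.8 259.3] ((373.9736328125, 259.6988220214844), (31.136415481567383, 27.74000358581543), 77.55224609375)
```

```bash
python3 -m handwheel '.003 .001 .1 0 0 0 0;0 0 .1 0 0 0 0;0 0 .1 0 0 0 0;0 0 .1 0 0 0 0;0 0 .08 0 0 0 0;0 0 .05 0 0 0 0;0 0 .027 0 0 0 0;0 0 0 0 0 0 .4;0 0 0 0 0 0 .9;0 0 0 0 0 0 .9;0 0 0 0 0 0 .9;0 0 0 0 0 0 .9;0 0 0 0 0 0 .9;0 0 0 0 0 0 .9;0 0 0 0 0 0 .9'; python3 g.py 471 -190 120 45.5
```

```text
clock: 18.08
tool_pos: [478.6, 269.7, 11.2]
ee_rot: [[0.031, 1.0, -0.0], [1.0, -0.031, 0.0], [0.0, -0.0, -1.0]]
ft_force: [0.0, -0.5, 0.7]
finger_gap: 0.323
grip_force: 30.0
t=18.1 pos=[478.6 269.7  11.2] yaw=88.2 turn frac=0.1187 in 5; shift frac=[-0.6665  0.6336 -0.2177] q6end~23 F=[ 0.  -0.5  0.7] gap=30.1 tilt=0.00
```

```bash
python3 -m handwheel '0 0 -.04 0 0 0 .9;0 0 -.1 0 0 0 .9;0 0 -.1 0 0 0 .9;0 0 -.1 0 0 0 .9;0 0 -.1 0 0 0 .9;0 0 -.1 0 0 0 .9;0 0 0 0 0 .0237 .9;0 0 0 0 0 .0237 .9;0 0 0 0 0 .0237 .9;0 0 0 0 0 .0237 .9;0 0 0 0 0 .0239 .9;-.0833 .0792 0 0 0 0 .9;-.0833 .0792 0 0 0 0 .9;-.0833 .0792 0 0 0 0 .9;-.0833 .0792 0 0 0 0 .9;-.0833 .0792 0 0 0 0 .9;-.0833 .0792 0 0 0 0 .9;-.0833 .0792 0 0 0 0 .9;-.0833 .0792 0 0 0 0 .9;0 0 0 0 0 0 .9'|head -2; python3 g.py 471 -190 100 45.5
```

```text
clock: 20.58
tool_pos: [470.4, -193.0, 280.6]
t=20.6 pos=[ 470.4 -193.   280.6] yaw=45.3 turn frac=-0.0007 in 1; shift frac=[ 0.005  -0.0033  0.3612] q6end~23 F=[ 0.   0.3 -1.2] gap=29.6 tilt=0.04
```

```bash
python3 -m handwheel '.005 -.0033 .1 0 0 0 .9;0 0 .1 0 0 0 .9;0 0 .1 0 0 0 .9;0 0 .07 0 0 0 .9;0 0 0 0 0 0 .9;0 0 0 0 0 0 .9'|head -2; python3 g.py 471 -190 31.5 45.5
python3 - <<'E'
from h import *
p,im=snap("wrist","w7.png")
c=np.array([471,-190]);a=np.radians(45.5);u=np.array([np.cos(a),np.sin(a)]);v=np.array([np.sin(a),-np.cos(a)])
for y,x,z in((43,0,34),(28,-19,34),(28,19,34)): print((y,x),proj(p,(*(c+y*u+x*v),z),True).round(1))
cv2.imwrite("pics/c7.png",im[20:300,140:420])
E
```

```text
clock: 21.32
tool_pos: [472.4, -186.9, 97.5]
t=21.3 pos=[ 472.4 -186.9   97.5] yaw=45.5 turn frac=0.0001 in 1; shift frac=[-0.0063  0.0024  0.132 ] q6end~23 F=[ 0.   0.1 -1.5] gap=29.9 tilt=0.09
(43, 0) [280.3 166.3]
(28, -19) [253.8 187. ]
(28, 19) [306.6 187.1]
```

View pics/c7.png

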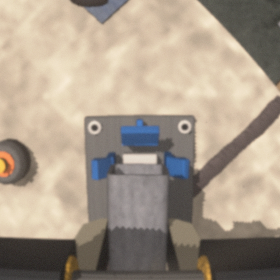

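Tube hangs aligned with the nest; end locator at (140,133) and tube centre at (138,200) in the crop. Descend with a small correction.

```bash
python3 -m handwheel '-.0063 .0024 .03 0 0 0 .9;0 0 .03 0 0 0 .9;0 0 .03 0 0 0 .9;0 0 .025 0 0 0 .9;0 0 .012 0 0 0 .9;0 0 .005 0 0 0 .9;0 0 0 0 0 0 .9;0 0 0 0 0 0 .9'; python3 g.py 471 -190 31.5 45.5
```

```text
clock: 22.38
tool_pos: [470.0, -190.0, 31.1]
ee_rot: [[0.701, 0.713, -0.001], [0.713, -0.701, 0.0], [-0.0, -0.001, -1.0]]
ft_force: [-6.5, 2.4, 15.4]
finger_gap: 0.32
grip_force: 30.0
t=22.4 pos=[ 470.  -190.    31.1] yaw=45.5 turn frac=0.0000 in 1; shift frac=[ 0.0014  0.0015 -0.0009] q6end~23 F=[-6.5  2.4 15.4] gap=29.8 tilt=0.05
```

```bash
python3 -m handwheel '0 0 0 0 0 0 .5;0 0 0 0 0 0 .5;0 0 0 0 0 0 .5;0 0 0 0 0 0 .5;0 0 -.04 0 0 0 .5;0 0 -.1 0 0 0 .4;0 0 -.1 0 0 0 .4;0 0 -.1 0 0 0 0;0 0 -.1 0 0 0 0;0 0 -.1 0 0 0 0;0 0 0 0 0 0 0;0 0 0 0 0 0 0'|head -2; python3 g.py 571.5 282.7 100 90.8
python3 - <<'E'
from h import *
import json
p,im=snap("wrist","w8.png");json.dump({k:np.array(v).tolist() for k,v in p.items()},open("w8.json","w"))
hsv=cv2.cvtColor(im,cv2.COLOR_BGR2HSV)
# expected tube top corners, and edge profile across the tube
c=np.array([471,-190]);a=np.radians(45.5);u=np.array([np.cos(a),np.sin(a)]);v=np.array([np.sin(a),-np.cos(a)])
def prof(z,f):
    o=[]
    for k in range(-60,61,3):
        X=c+f(k); q=proj(p,(*X,z),True); o.append((k,int(cv2.getRectSubPix(im,(1,1),q.astype(np.float32)).mean())))
    return o
print("across",prof(50,lambda k:v*k)); print("along",prof(50,lambda k:u*k))
# long nest pads again
white=cv2.inRange(hsv,(0,0,200),(180,40,255));
E
```

```text
clock: 23.88
tool_pos: [469.9, -189.9, 299.2]
t=23.9 pos=[ 469.9 -189.9  299.2] yaw=45.5 turn frac=-0.1258 in 5; shift frac=[0.9424 0.2164 0.3984] q6end~26 F=[ 0.4 -0.5 -0.8] gap=93.3 tilt=0.07
across [(-60, 184), (-57, 172), (-54, 171), (-51, 173), (-48, 178), (-45, 187), (-42, 188), (-39, 135), (-36, 122), (-33, 123), (-30, 124), (-27, 120), (-24, 121), (-21, 122), (-18, 115), (-15, 135), (-12, 152), (-9, 153), (-6, 158), (-3, 158), (0, 154), (3, 153), (6, 144), (9, 140), (12, 109), (15, 79), (18, 80), (21, 79), (24, 91), (27, 117), (30, 118), (33, 122), (36, 120), (39, 116), (42, 167), (45, 180), (48, 177), (51, 179), (54, 185), (57, 186), (60, 185)]
along [(-60, 198), (-57, 188), (-54, 126), (-51, 113), (-48, 114), (-45, 110), (-42, 111), (-39, 122), (-36, 149), (-33, 152), (-30, 152), (-27, 149), (-24, 150), (-21, 152), (-18, 153), (-15, 151), (-12, 152), (-9, 152), (-6, 149), (-3, 149), (0, 154), (3, 151), (6, 148), (9, 152), (12, 157), (15, 156), (18, 160), (21, 159), (24, 155), (27, 154), (30, 154), (33, 151), (36, 145), (39, 104), (42, 83), (45, 104), (48, 94), (51, 96), (54, 110), (57, 121), (60, 127)]
```

The tube top fills its footprint (−38…+37 along, centre −1.7 across), so it is seated. Now the flat bar.

```bash
python3 -m handwheel '0 0 0 0 0 -.0252 0;0 0 0 0 0 -.0252 0;0 0 0 0 0 -.0252 0;0 0 0 0 0 -.0252 0;0 0 0 0 0 -.025 0;.1178 .027 0 0 0 0 0;.1178 .027 0 0 0 0 0;.1178 .027 0 0 0 0 0;.1178 .027 0 0 0 0 0;.1178 .027 0 0 0 0 0;.1178 .027 0 0 0 0 0;.1178 .027 0 0 0 0 0;.1178 .027 0 0 0 0 0;0 0 .1 0 0 0 0;0 0 .1 0 0 0 0;0 0 .1 0 0 0 0;0 0 .1 0 0 0 0;0 0 0 0 0 0 0'|head -2; python3 g.py 571.5 282.7 2 90.8
python3 - <<'E'
from h import *
p,im=snap("wrist","w9.png")
g=cv2.cvtColor(im,cv2.COLOR_BGR2GRAY)
c=np.array([571.5,282.7]);a=np.radians(90.8);u=np.array([np.cos(a),np.sin(a)]);v=np.array([np.sin(a),-np.cos(a)])
def val(X,z): return int(cv2.getRectSubPix(g,(1,1),tuple(map(float,proj(p,(*X,z),True)))).mean())
for s in(-20,0,40,70): print(s,[(k,val(c+u*s+v*k,8)) for k in range(-22,23,2)])
print([(k,val(c+u*k,8)) for k in list(range(70,95,2))+list(range(-95,-70,2))])
E
```

```text
clock: 26.18
tool_pos: [569.0, 281.3, 95.5]
t=26.2 pos=[569.  281.3  95.5] yaw=90.8 turn frac=-0.0000 in 1; shift frac=[0.0026 0.0049 0.1871] q6end~26 F=[0.7 0.1 0.6] gap=93.0 tilt=0.52
-20 [(-22, 203), (-20, 200), (-18, 195), (-16, 191), (-14, 166), (-12, 149), (-10, 155), (-8, 153), (-6, 149), (-4, 136), (-2, 138), (0, 143), (2, 144), (4, 150), (6, 151), (8, 157), (10, 156), (12, 157), (14, 158), (16, 194), (18, 239), (20, 240), (22, 240)]
0 [(-22, 205), (-20, 209), (-18, 212), (-16, 210), (-14, 178), (-12, 161), (-10, 158), (-8, 156), (-6, 148), (-4, 138), (-2, 144), (0, 147), (2, 151), (4, 146), (6, 147), (8, 150), (10, 153), (12, 158), (14, 158), (16, 195), (18, 225), (20, 228), (22, 233)]
40 [(-22, 223), (-20, 222), (-18, 220), (-16, 215), (-14, 189), (-12, 167), (-10, 158), (-8, 155), (-6, 161), (-4, 163), (-2, 154), (0, 150), (2, 147), (4, 147), (6, 153), (8, 158), (10, 159), (12, 165), (14, 163), (16, 181), (18, 196), (20, 199), (22, 206)]
70 [(-22, 230), (-20, 229), (-18, 228), (-16, 228), (-14, 190), (-12, 169), (-10, 166), (-8, 167), (-6, 179), (-4, 174), (-2, 164), (0, 160), (2, 161), (4, 172), (6, 159), (8, 153), (10, 157), (12, 159), (14, 162), (16, 182), (18, 206), (20, 209), (22, 214)]
[(70, 160), (72, 164), (74, 166), (76, 165), (78, 166), (80, 167), (82, 155), (84, 203), (86, 223), (88, 227), (90, 230), (92, 228), (94, 224), (-95, 142), (-93, 137), (-91, 138), (-89, 134), (-87, 132), (-85, 130), (-83, 121), (-81, 110), (-79, 114), (-77, 109), (-75, 98), (-73, 100), (-71, 100)]
```

```bash
python3 -m handwheel '.0034 .0062 .05 0 0 0 0;0 0 .05 0 0 0 0;0 0 .04 0 0 0 0;0 0 .03 0 0 0 0;0 0 .0175 0 0 0 0;0 0 0 0 0 0 0;0 0 0 0 0 0 .4;0 0 0 0 0 0 .9;0 0 0 0 0 0 .9;0 0 0 0 0 0 .9;0 0 0 0 0 0 .9;0 0 0 0 0 0 .9;0 0 0 0 0 0 .9;0 0 0 0 0 0 .9'; python3 g.py 594.6 -344.9 100 41.8
```

```text
clock: 27.98
tool_pos: [574.7, 284.2, 6.4]
ee_rot: [[-0.014, 1.0, -0.0], [1.0, 0.014, -0.0], [-0.0, -0.0, -1.0]]
ft_force: [-0.7, -0.0, 1.2]
finger_gap: 0.309
grip_force: 30.0
t=28.0 pos=[574.7 284.2   6.4] yaw=90.8 turn frac=0.1361 in 5; shift frac=[-0.809   0.9646 -0.1873] q6end~18 F=[-0.7 -0.   1.2] gap=28.7 tilt=0.02
```

Grip is too shallow at z 6.4, because the earlier reading came before the arm settled. Regrasp lower.

```bash
python3 -m handwheel '0 0 0 0 0 0 .4;0 0 0 0 0 0 .4;0 0 0 0 0 0 .4;0 -.004 .0095 0 0 0 .4;0 0 0 0 0 0 .4;0 0 0 0 0 0 .4;0 0 0 0 0 0 .9;0 0 0 0 0 0 .9;0 0 0 0 0 0 .9;0 0 0 0 0 0 .9;0 0 0 0 0 0 .9'; python3 g.py 594.6 -344.9 100 41.8
```

```text
clock: 29.35
tool_pos: [573.1, 284.3, 1.7]
ee_rot: [[-0.014, 1.0, 0.0], [1.0, 0.014, 0.0], [0.0, 0.0, -1.0]]
ft_force: [1.1, -0.0, 1.0]
finger_gap: 0.319
grip_force: 30.0
t=29.4 pos=[573.1 284.3   1.7] yaw=90.8 turn frac=0.1361 in 5; shift frac=[-0.8066  0.9668 -0.1966] q6end~18 F=[ 1.1 -0.   1. ] gap=29.7 tilt=0.03
```

```bash
python3 -m handwheel '0 0 -.04 0 0 0 .9;0 0 -.08 0 0 0 .9;0 0 -.1 0 0 0 .9;0 0 -.1 0 0 0 .9;0 0 -.1 0 0 0 .9;0 0 -.1 0 0 0 .9;0 0 -.06 0 0 0 .9;0 0 0 0 0 .0227 .9;0 0 0 0 0 .0227 .9;0 0 0 0 0 .0227 .9;0 0 0 0 0 .0227 .9;0 0 0 0 0 .0227 .9;0 0 0 0 0 .0226 .9;0 0 0 0 0 0 .9;0 0 0 0 0 0 .9'; python3 g.py 595.1 -344.2 100 41.8
```

```text
clock: 31.22
tool_pos: [572.6, 284.1, 292.1]
ee_rot: [[0.744, 0.669, 0.0], [0.669, -0.744, 0.0], [0.0, 0.0, -1.0]]
ft_force: [-0.6, -0.0, -3.6]
finger_gap: 0.32
grip_force: 30.0
t=31.2 pos=[572.6 284.1 292.1] yaw=42.0 turn frac=0.0005 in 1; shift frac=[-0.8041  0.9668  0.3842] q6end~18 F=[-0.6 -0.  -3.6] gap=29.7 tilt=0.00
```

```bash
python3 -m handwheel '-.0731 .0879 0 0 0 0 .9;-.0731 .0879 0 0 0 0 .9;-.0731 .0879 0 0 0 0 .9;-.0731 .0879 0 0 0 0 .9;-.0731 .0879 0 0 0 0 .9;-.0731 .0879 0 0 0 0 .9;-.0731 .0879 0 0 0 0 .9;-.0731 .0879 0 0 0 0 .9;-.0731 .0879 0 0 0 0 .9;-.0731 .0879 0 0 0 0 .9;-.0731 .0879 0 0 0 0 .9;0 0 .1 0 0 0 .9;0 0 .1 0 0 0 .9;0 0 .1 0 0 0 .9;0 0 .06 0 0 0 .9;0 0 0 0 0 0 .9;0 0 0 0 0 0 .9;0 0 0 0 0 0 .9'|head -2; python3 g.py 595.1 -344.2 22 41.8
python3 - <<'E'
from h import *
p,im=snap("wrist","w10.png");hsv=cv2.cvtColor(im,cv2.COLOR_BGR2HSV)
c=np.array([594.6,-344.9]);a=np.radians(41.8);u=np.array([np.cos(a),np.sin(a)]);v=np.array([np.sin(a),-np.cos(a)])
b=cv2.inRange(hsv,(100,90,30),(128,255,255))
for r in rects(p,im,b,38,True,60):
    d=np.array(r[1][:2])-c; print(r[0],r[1],"along %.1f across %.1f"%(d@u,d@v))
E
```

```text
clock: 33.48
tool_pos: [596.0, -344.6, 113.6]
t=33.5 pos=[ 596.  -344.6  113.6] yaw=41.8 turn frac=0.0001 in 1; shift frac=[-0.0008 -0.0019  0.1833] q6end~18 F=[ 0.1 -0.1 -2.8] gap=29.8 tilt=0.16
[41.0, 235.0] [427.9, -188.1, 10.3, 12.1, 46.3] along -19.8 across -228.0
[84.0, 240.0] [457.3, -228.7, 21.2, 78.2, 172.4] along -24.9 across -178.1
[29.0, 177.0] [467.7, -147.4, 11.4, 11.4, 129.8] along 37.0 across -231.8
[75.0, 170.0] [509.4, -188.0, 9.6, 14.4, 47.0] along 41.1 across -173.8
[49.0, 148.0] [505.9, -152.5, 14.2, 34.0, 134.3] along 62.1 across -202.6
[239.0, 139.0] [620.2, -283.4, 9.7, 22.5, 41.2] along 60.1 across -28.8
[316.0, 138.0] [658.5, -325.7, 11.2, 23.2, 42.5] along 60.4 across 28.3
[278.0, 91.0] [666.0, -280.7, 12.8, 24.8, 131.9] along 96.0 across -0.3
```

```bash
python3 -m handwheel '-.0008 -.002 .05 0 0 0 .9;0 0 .04 0 0 0 .9;0 0 .03 0 0 0 .9;0 0 .03 0 0 0 .9;0 0 .02 0 0 0 .9;0 0 .01 0 0 0 .9;0 0 .004 0 0 0 .9;0 0 0 0 0 0 .9;0 0 0 0 0 0 .9'; python3 g.py 595.1 -344.2 22 41.8
```

```text
clock: 34.65
tool_pos: [594.2, -343.6, 21.6]
ee_rot: [[0.745, 0.667, -0.0], [0.667, -0.745, 0.0], [-0.0, -0.0, -1.0]]
ft_force: [-8.1, 5.7, 13.4]
finger_gap: 0.321
grip_force: 30.0
t=34.6 pos=[ 594.2 -343.6   21.6] yaw=41.8 turn frac=0.0000 in 1; shift frac=[ 0.0005  0.0021 -0.0009] q6end~18 F=[-8.1  5.7 13.4] gap=29.8 tilt=0.03
```

```bash
python3 -m handwheel '0 0 0 0 0 0 .5;0 0 0 0 0 0 .5;0 0 0 0 0 0 .5;0 0 0 0 0 0 .5;0 0 -.04 0 0 0 .5;0 0 -.1 0 0 0 .4;0 0 -.1 0 0 0 .4;0 0 -.1 0 0 0 0;0 0 -.1 0 0 0 0;0 0 -.1 0 0 0 0;0 0 0 0 0 0 0;0 0 0 0 0 0 0;0 0 0 0 0 0 0'|head -2; python3 g.py 374 259.5 130 78.3
python3 - <<'E'
from h import *
p,im=snap("wrist","w11.png")
import json;json.dump({k:np.array(v).tolist() for k,v in p.items()},open("w11.json","w"))
g=cv2.cvtColor(im,cv2.COLOR_BGR2GRAY)
c=np.array([594.6,-344.9]);a=np.radians(41.8);u=np.array([np.cos(a),np.sin(a)]);v=np.array([np.sin(a),-np.cos(a)])
def val(X,z): return int(cv2.getRectSubPix(g,(1,1),tuple(map(float,proj(p,(*X,z),True)))).mean())
for s in(-40,-20,20,40): print(s,[(k,val(c+u*s+v*k,28)) for k in range(-26,27,2)])
print([(k,val(c+u*k,28)) for k in list(range(72,100,2))+list(range(-100,-70,2))])
E
```

```text
clock: 36.28
tool_pos: [593.9, -343.4, 288.5]
t=36.3 pos=[ 593.9 -343.4  288.5] yaw=41.8 turn frac=-0.1014 in 4; shift frac=[ 1.0916 -0.6751  0.317 ] q6end~46 F=[ 0.4 -0.3 -0.1] gap=92.9 tilt=0.12
-40 [(-26, 113), (-24, 113), (-22, 113), (-20, 113), (-18, 112), (-16, 121), (-14, 129), (-12, 128), (-10, 130), (-8, 130), (-6, 127), (-4, 127), (-2, 130), (0, 128), (2, 129), (4, 131), (6, 128), (8, 127), (10, 123), (12, 107), (14, 79), (16, 74), (18, 81), (20, 100), (22, 108), (24, 111), (26, 110)]
-20 [(-26, 115), (-24, 118), (-22, 116), (-20, 117), (-18, 119), (-16, 131), (-14, 139), (-12, 142), (-10, 143), (-8, 137), (-6, 130), (-4, 130), (-2, 129), (0, 133), (2, 132), (4, 133), (6, 135), (8, 135), (10, 133), (12, 116), (14, 88), (16, 75), (18, 80), (20, 103), (22, 111), (24, 112), (26, 113)]
20 [(-26, 116), (-24, 116), (-22, 116), (-20, 113), (-18, 122), (-16, 139), (-14, 145), (-12, 149), (-10, 149), (-8, 149), (-6, 149), (-4, 144), (-2, 137), (0, 135), (2, 139), (4, 140), (6, 138), (8, 136), (10, 137), (12, 119), (14, 85), (16, 71), (18, 81), (20, 99), (22, 110), (24, 112), (26, 113)]
40 [(-26, 117), (-24, 117), (-22, 108), (-20, 91), (-18, 103), (-16, 141), (-14, 149), (-12, 145), (-10, 146), (-8, 149), (-6, 144), (-4, 134), (-2, 133), (0, 135), (2, 135), (4, 138), (6, 136), (8, 136), (10, 137), (12, 119), (14, 85), (16, 72), (18, 85), (20, 105), (22, 114), (24, 114), (26, 114)]
[(72, 146), (74, 146), (76, 146), (78, 148), (80, 136), (82, 104), (84, 77), (86, 74), (88, 74), (90, 76), (92, 79), (94, 78), (96, 79), (98, 81), (-100, 89), (-98, 90), (-96, 88), (-94, 89), (-92, 87), (-90, 89), (-88, 85), (-86, 71), (-84, 80), (-82, 110), (-80, 120), (-78, 120), (-76, 121), (-74, 119), (-72, 117)]
```

Flat bar is seated (width −17…+12.5, length ±82.5 about the nest centre). Now the short tube.

```bash
python3 -m handwheel '0 0 0 0 0 -.0254 0;0 0 0 0 0 -.0254 0;0 0 0 0 0 -.0254 0;0 0 0 0 0 -.0252 0;.0992 -.0614 0 0 0 0 0;.0992 -.0614 0 0 0 0 0;.0992 -.0614 0 0 0 0 0;.0992 -.0614 0 0 0 0 0;.0992 -.0614 0 0 0 0 0;.0992 -.0614 0 0 0 0 0;.0992 -.0614 0 0 0 0 0;.0992 -.0614 0 0 0 0 0;.0992 -.0614 0 0 0 0 0;.0992 -.0614 0 0 0 0 0;.0996 -.061 0 0 0 0 0;0 0 .1 0 0 0 0;0 0 .1 0 0 0 0;0 0 .1 0 0 0 0;0 0 0 0 0 0 0;0 0 0 0 0 0 0'|head -2; python3 -m handwheel '0 0 0 0 0 0 0'|head -1;python3 g.py 374 259.5 25 78.3
python3 - <<'E'
from h import *
p,im=snap("wrist","w12.png")
import json;json.dump({k:np.array(v).tolist() for k,v in p.items()},open("w12.json","w"))
q=proj(p,(374,259.5,52),True);print(q)
x,y=q.round().astype(int)
c=im[max(y-90,0):y+70,x-100:x+100];print(y-90,x-100)
cv2.imwrite("pics/c12.png",cv2.resize(c,None,fx=3.7,fy=3.7,interpolation=cv2.INTER_CUBIC))
E
```

```text
clock: 38.83
tool_pos: [375.3, 259.6, 141.1]
clock: 38.95
t=39.0 pos=[375.5 259.7 141.4] yaw=78.3 turn frac=-0.0000 in 1; shift frac=[-0.001  -0.0029  0.2329] q6end~46 F=[-0.5 -0.1 -0.2] gap=92.9 tilt=0.17
[276.54708587 212.50498751]
123 177
```

View pics/c12.png

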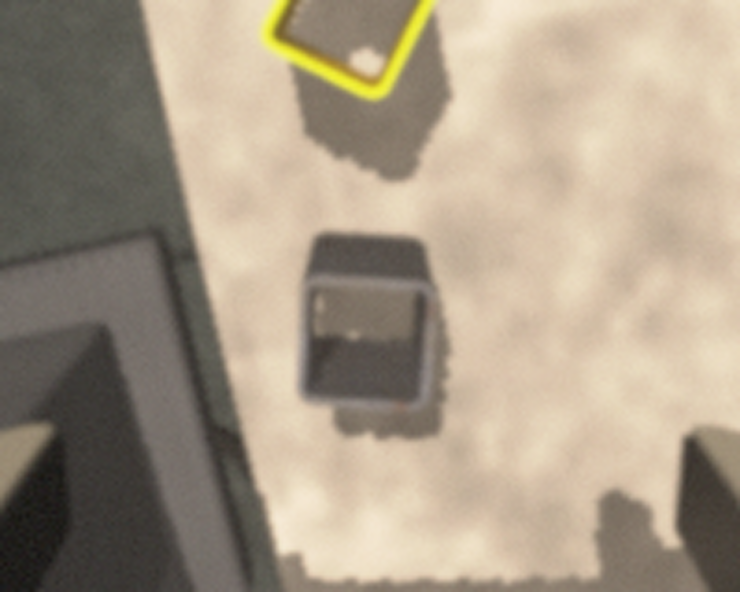

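The short dark tube stands with its rim at crop (303,276)–(434,407), nearly square to the fingers; yellow is well clear above it.

Run:
```python
from h import *
import json
p=json.load(open("w12.json"))
C=lambda x,y:((x+.5)/3.7-.5+177,(y+.5)/3.7-.5+123)
P=np.array([hit(p,C(*a),52,True)[:2] for a in((303,276),(436,278),(434,407),(302,403))])
print(P.round(1).tolist(),P.mean(0),cv2.minAreaRect(P.astype(np.float32)))
```

```text
[[362.4, 274.9], [390.6, 268.6], [384.6, 239.6], [355.8, 246.5]] [373.3625769  257.42137987] ((373.5153503417969, 257.36553955078125), (29.612030029296875, 29.587305068969727), 77.01335906982422)
```

```bash
python3 -m handwheel '-.0054 -.0032 0 0 0 .0022 0;0 0 .06 0 0 0 0;0 0 .06 0 0 0 0;0 0 .05 0 0 0 0;0 0 .04 0 0 0 0;0 0 .0225 0 0 0 0;0 0 0 0 0 0 0;0 0 0 0 0 0 0;0 0 0 0 0 0 .4;0 0 0 0 0 0 .9;0 0 0 0 0 0 .9;0 0 0 0 0 0 .9;0 0 0 0 0 0 .9;0 0 0 0 0 0 .9;0 0 0 0 0 0 .9;0 0 0 0 0 0 .9'; python3 g.py 593.6 -343.6 120 41.8
```

```text
clock: 41.0
tool_pos: [372.5, 256.9, 23.4]
ee_rot: [[0.216, 0.976, 0.0], [0.976, -0.216, 0.0], [0.0, 0.0, -1.0]]
ft_force: [0.4, 0.1, -0.9]
finger_gap: 0.327
grip_force: 29.8
t=41.0 pos=[372.5 256.9  23.4] yaw=77.5 turn frac=0.0992 in 4; shift frac=[-0.4709  1.1901 -0.1932] q6end~18 F=[ 0.4  0.1 -0.9] gap=30.4 tilt=0.01
```

```bash
python3 -m handwheel '0 0 -.04 0 0 0 .9;0 0 -.1 0 0 0 .9;0 0 -.1 0 0 0 .9;0 0 -.1 0 0 0 .9;0 0 -.1 0 0 0 .9;0 0 -.1 0 0 0 .9;0 0 -.06 0 0 0 .9;0 0 0 0 0 .0248 .9;0 0 0 0 0 .0248 .9;0 0 0 0 0 .0248 .9;0 0 0 0 0 .0248 .9;0 0 0 0 0 0 .9;0 0 0 0 0 0 .9'|head -2; python3 g.py 593.6 -343.6 120 41.8
```

```text
clock: 42.62
tool_pos: [372.3, 256.9, 323.3]
t=42.6 pos=[372.3 256.9 323.3] yaw=42.0 turn frac=0.0005 in 1; shift frac=[-0.4706  1.1902  0.4065] q6end~18 F=[-0.   0.1 -1. ] gap=30.3 tilt=0.02
```

```bash
python3 -m handwheel '-.0428 .1082 0 0 0 0 .9;-.0428 .1082 0 0 0 0 .9;-.0428 .1082 0 0 0 0 .9;-.0428 .1082 0 0 0 0 .9;-.0428 .1082 0 0 0 0 .9;-.0428 .1082 0 0 0 0 .9;-.0428 .1082 0 0 0 0 .9;-.0428 .1082 0 0 0 0 .9;-.0428 .1082 0 0 0 0 .9;-.0428 .1082 0 0 0 0 .9;-.0428 .1082 0 0 0 0 .9;0 0 .1 0 0 0 .9;0 0 .1 0 0 0 .9;0 0 .1 0 0 0 .9;0 0 .08 0 0 0 .9;0 0 0 0 0 0 .9;0 0 0 0 0 0 .9;0 0 0 0 0 0 .9;0 0 0 0 0 0 .9'|head -2; python3 g.py 593.6 -343.6 51.4 41.8
```

```text
clock: 45.0
tool_pos: [594.0, -344.0, 134.8]
t=45.0 pos=[ 594.  -344.   134.8] yaw=41.8 turn frac=0.0000 in 1; shift frac=[-1.000e-04 -1.000e-03  1.668e-01] q6end~18 F=[-0.1 -0.7 -1.6] gap=30.2 tilt=0.12
```

```bash
python3 -m handwheel '-.0008 -.001 .05 0 0 0 .9;0 0 .05 0 0 0 .9;0 0 .03 0 0 0 .9;0 0 .02 0 0 0 .9;0 0 .01 0 0 0 .9;0 0 .004 0 0 0 .9;0 0 .002 0 0 0 .9;0 0 0 0 0 0 .9;0 0 0 0 0 0 .9;0 0 0 0 0 0 .9'; python3 g.py 593.6 -343.6 51.4 41.8
```

```text
clock: 46.25
tool_pos: [593.1, -343.6, 51.9]
ee_rot: [[0.746, 0.666, 0.001], [0.666, -0.746, -0.0], [0.0, 0.001, -1.0]]
ft_force: [-3.4, 2.2, 7.2]
finger_gap: 0.32
grip_force: 29.9
t=46.2 pos=[ 593.1 -343.6   51.9] yaw=41.8 turn frac=-0.0000 in 1; shift frac=[0.0007 0.0006 0.0009] q6end~18 F=[-3.4  2.2  7.2] gap=29.7 tilt=0.04
```

```bash
python3 -m handwheel '0 0 0 0 0 0 .55;0 0 0 0 0 0 .5;0 0 0 0 0 0 .5;0 0 0 0 0 0 .5;0 0 0 0 0 0 .5;0 0 -.03 0 0 0 .5;0 0 -.06 0 0 0 .4;0 0 -.1 0 0 0 .4;0 0 -.1 0 0 0 0;0 0 -.1 0 0 0 0;0 0 -.1 0 0 0 0;0 0 0 0 0 0 0;0 0 0 0 0 0 0;0 0 0 0 0 0 0'|head -2; python3 g.py 593.6 -343.6 51.4 41.8
python3 - <<'E'
from h import *
p,im=snap("wrist","w13.png")
g=cv2.cvtColor(im,cv2.COLOR_BGR2GRAY)
c=np.array([593.5,-343.6]);a=np.radians(41.8);u=np.array([np.cos(a),np.sin(a)]);v=np.array([np.sin(a),-np.cos(a)])
def val(X,z): return int(cv2.getRectSubPix(g,(1,1),tuple(map(float,proj(p,(*X,z),True)))).mean())
R=list(range(-24,25,2));print(R)
for s in(-8,0,8): print("across",s,[val(c+u*s+v*k,80) for k in R])
for s in(-8,0,8): print("along",s,[val(c+v*s+u*k,80) for k in R])
print("bar ends",[val(c+u*k,28) for k in range(74,92,2)],[val(c+u*k,28) for k in range(-92,-72,2)])
for s in(-40,40): print("bar across",s,[val(c+u*s+v*k,28) for k in R])
E
```

```text
clock: 48.0
tool_pos: [592.5, -343.3, 294.1]
t=48.0 pos=[ 592.5 -343.3  294.1] yaw=41.8 turn frac=-0.0000 in 1; shift frac=[0.0013 0.002  0.4854] q6end~18 F=[-0.4  0.6 -0.8] gap=93.2 tilt=0.13
[-24, -22, -20, -18, -16, -14, -12, -10, -8, -6, -4, -2, 0, 2, 4, 6, 8, 10, 12, 14, 16, 18, 20, 22, 24]
across -8 [116, 115, 117, 120, 127, 102, 59, 56, 57, 59, 62, 62, 65, 69, 68, 69, 73, 78, 105, 97, 76, 69, 72, 71, 70]
across 0 [117, 116, 117, 119, 130, 109, 85, 82, 80, 78, 75, 77, 77, 75, 84, 115, 128, 109, 108, 104, 77, 73, 72, 72, 72]
across 8 [139, 138, 137, 133, 124, 109, 87, 82, 76, 75, 75, 77, 78, 77, 79, 78, 81, 77, 93, 97, 76, 73, 78, 81, 89]
along -8 [135, 136, 135, 134, 131, 104, 74, 61, 57, 57, 69, 78, 80, 81, 81, 81, 76, 85, 109, 105, 77, 71, 97, 139, 150]
along 0 [130, 131, 129, 131, 125, 101, 75, 67, 65, 62, 69, 75, 77, 76, 76, 77, 78, 86, 106, 99, 75, 71, 97, 126, 135]
along 8 [130, 127, 99, 88, 102, 88, 70, 70, 73, 77, 110, 127, 128, 130, 106, 83, 81, 87, 104, 93, 68, 72, 102, 130, 136]
bar ends [146, 148, 150, 142, 104, 79, 74, 75, 78] [89, 92, 84, 70, 82, 111, 123, 123, 123, 120]
bar across -40 [115, 114, 115, 114, 113, 123, 130, 130, 128, 128, 128, 129, 132, 129, 132, 132, 131, 128, 123, 106, 78, 72, 86, 104, 110]
bar across 40 [117, 117, 105, 91, 108, 144, 148, 144, 147, 149, 143, 134, 134, 136, 137, 137, 134, 137, 133, 112, 83, 77, 95, 112, 116]
```

The tube rim is where it should be at z 80 (±15 mm about the bar's middle, square to it). The arm is clear, so I hand in.

```bash
python3 -c "
from plant import env
print(env.close_job())"
```

```text
the job is handed in; nothing more can be done
None
```

I handed the job in at 48 s. The round bar, longer square tube and flat bar are seated in their jigs, and the short tube stands on the middle of the flat bar, within about 1 mm and squared to it. The arm never went near the chisel or the gusset. The last two placements were checked by image measurements only, since my 14 picture views were used up.

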